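Restock and face up the tin display

TASK

Restock and face up the tin display on the food-bank counter: gently slide the green tin that stands behind the rack into the lane of the other green tin, and push every lane forward, so that in all three lanes the front tin stands against the rack's front lip and the added green tin touches the one ahead of it. Only push the tins along the counter with the fingers: do not grip, lift or tip any of them, and leave the other things on the counter where they are.

Things in the scene. Friction and masses are not known exactly. Their poses are not given: they have to be found in the camera images.
- rack: fixed floorless rack on the counter: a 30 mm high stop lip along y, and four grey dividers (25 mm high, 4 mm thick) running back 130 mm from it towards the robot, making three lanes open at the robot's end. Origin: middle of the lip's inner face, at counter height; x points through the lip to the customers, y to the left along the lip. Turned up to 9 degrees from the world axes
- lane_left (a point): open end of the rack's left lane: on the lane's centre line (rack y = 80 mm) at the dividers' tails (rack x = -130 mm), at counter height; rack's axes. The lane is 76 mm clear between dividers. In a lane, a tin against the lip has its axis at rack x = -33 mm, one touching it from behind at -99 mm
- lane_mid (a point): open end of the rack's mid lane: on the lane's centre line (rack y = 0 mm) at the dividers' tails (rack x = -130 mm), at counter height; rack's axes. The lane is 76 mm clear between dividers. In a lane, a tin against the lip has its axis at rack x = -33 mm, one touching it from behind at -99 mm
- lane_right (a point): open end of the rack's right lane: on the lane's centre line (rack y = -80 mm) at the dividers' tails (rack x = -130 mm), at counter height; rack's axes. The lane is 76 mm clear between dividers. In a lane, a tin against the lip has its axis at rack x = -33 mm, one touching it from behind at -99 mm
- red_tin: tin with steel ends, 66 mm diameter, 58 mm tall, about 0.2 kg, standing upright; origin at the centre of its underside, z along its axis (its yaw means nothing). Red label and a red dot on its lid. It stands alone in one of the three lanes (any of them), 8 to 60 mm back from the lip
- green_tin: tin with steel ends, 66 mm diameter, 58 mm tall, about 0.2 kg, standing upright; origin at the centre of its underside, z along its axis (its yaw means nothing). Green label and a green dot on its lid. It stands alone in one of the three lanes (any of them), 8 to 60 mm back from the lip
- yellow_tin: tin with steel ends, 66 mm diameter, 58 mm tall, about 0.2 kg, standing upright; origin at the centre of its underside, z along its axis (its yaw means nothing). Yellow label and a yellow dot on its lid. It stands alone in one of the three lanes (any of them), 8 to 60 mm back from the lip
- new_green_tin: tin with steel ends, 66 mm diameter, 58 mm tall, about 0.2 kg, standing upright; origin at the centre of its underside, z along its axis (its yaw means nothing). Green label and a green dot on its lid, like the one in the rack. It stands on the counter on the robot's side of the rack, behind the open lane ends, not yet in a lane
- honey_jar: bystander, loose: amber honey jar with yellow cap, 60 mm diameter, 85 mm tall; stands left of the rack; origin at its underside
- pickle_jar: bystander, loose: green glass jar with white cap, 64 mm diameter, 90 mm tall; stands right of the rack; origin at its underside
- tape_roll: bystander, loose: roll of brown packing tape lying flat, 90 mm diameter, 48 mm tall; right of the rack; origin at its underside
- label_gun: bystander, loose: orange hand price labeller lying on its side, about 130 x 150 x 34 mm; on the left; origin at its underside
- tally_counter: bystander, loose: round steel hand tally counter, 46 mm diameter, 30 mm tall; on the right; origin at its underside
- box_cutter: bystander, loose: yellow box cutter lying flat, 140 x 24 x 16 mm; left of the rack; origin at its underside

How it is judged:
By the outcome, as a careful person would: the job done as asked, in the order asked, and still so for the second after the job is handed in, with the robot touching nothing.
It also fails if it takes over 59 s, if anything falls off the work surface, if the arm or the gripper's body presses on something with over 40 N, if the wrist force passes 120 N, or if a joint passes its speed limit or range.

ROBOT

A 6-joint arm with a two-finger parallel gripper is mounted at the origin on the work surface. World frame = base frame: x ahead of the robot, y to its left, z up, the work surface at z = 0. Lengths are in mm, angles in rad, forces in N, time in s.
With the tool pointing down it reaches from about 350 to 1000 mm from the base axis. Payload 7.1 kg.
Tool frame: the origin (TCP) lies midway between the tips of the shut fingers; the grasp point (between the pads) lies 19 mm behind it; z points along the fingers, y is the line along which they close (so a half turn about z gives the same grasp; the last joint's range is limited). The gripper opens to 85 mm and grips with 20 to 120 N. Pads are 22 mm wide; open, the fingers measure 114 mm over their backs; the gripper's body (76 mm by 85 mm) begins 54 mm behind the grasp point. The pads swing forward as they close: fully open they stand 13 mm farther back than shut.
Start: joints at [-1.303, 0.423, 1.63, -0, 1.089, -0.019], TCP at [176.821, -599.449, 198.819] pointing down, gripper open.
Joint ranges: [-3, 3], [-0.9, 2.11], [0.09, 2.58], [-1.31, 4.45], [0.11, 2.69], [-2.54, 2.54]. Speed limits (rad/s): [2.39, 2.39, 3.01, 3.14, 3.14, 3.14].

INTERFACE

Orientations are given as a rotation vector (axis times angle).
In Python, from bench import r gives the robot as it stands. The module is installed in compiled form; this text tells all that it offers.
- The arm moves only by the tool drive_tool, never from a script. Its argument "plan" is a list of rows, each an object with "delta_pos": the shift along the tool's x, y, z in cm, a list of three; "rotation": the turn, a rotation vector about the tool's x, y, z in rad, a list of three; "hand": the closure, from 0 (fully open) to 1 (shut). A call has 1 to 20 rows; each row is the pose to reach, as a shift and turn from the pose commanded when the call began, along the tool's axes at that moment; what a row does not reach only later rows make up. A row lasts 1/12 s, in which the tool goes at most 41.7 mm and 7.16 degrees, less where a joint would pass 70% of its speed; a pose out of reach is approached as far as the arm can. A call with a gripper value outside its range is refused whole. The fingers move at their own pace and stop on an object; "squeeze" is the grip in N (left out, the last holds). Time passes only in rows, so rows that repeat a pose let the fingers close. It gives the time, the measured TCP pose, the force, the opening and the grip force at its end, in the units of the state.
- r.get_state(): the state, without advancing time (a new reading comes with each control period).
- r.grab_frame(name): name is "side" or "top" or "wrist"; returns a dict with "img" (480x640x3 uint8, red, green, blue), "depth" (480x640 float32, mm along the optical axis (not along the pixel's ray), 0 where there is no reading), "fx", "fy", "cx", "cy" (pixels), "rvec" (rotation vector, rad) and "tvec" (3), from world to camera coordinates, as OpenCV has them; the wrist camera has in their place "mount" (4x4, takes a point from camera to tool coordinates, whose origin is the TCP and whose axes are the flange's). Camera axes: x right, y down, z forward; pixel columns grow to the right and rows downward; lengths in mm; the calibration is good to about 2 mm. The wrist camera is an equidistant fisheye: a pixel r from the principal point sees the ray r / f radians off the axis. A picture is of the moment at which its call begins: read the wrist's pose just before it.
- r.close_job(): hands the job in; it is judged then, once.
Trained networks look in the newest picture that a camera, given by its name, has taken for a name from the list of things; names that differ only in an ending like _2 or _b are one class to them, and where a whole thing is asked for, a point or a joint stands for the part that bears it (a point fixed in the world has none). Each returns a list of dicts, best first, with "p" (0 to 1); they miss things now and then, are a little off and sometimes report something else, mostly with a low value. They report only what shows in the picture. A call takes as long as a camera call.
- r.boxes_of(camera, target): "extent" ([left, top, right, bottom] in pixels, round what is visible of it).
- r.trace(camera, target): "region" (480x640 bool, what is visible of it) and "extent" ([left, top, right, bottom] in pixels, round what is visible of it).
- r.landmark_of(camera, target): "xy" ([column, row] in pixels: a listed point, or the origin of a listed thing).
The state is a dict: "time": time; "q": joint angles; "qvel": joint speeds; "joint_torque": joint torques, N m; "ee_pos": TCP position; "ee_rot": TCP orientation; "contact_force": force on the tool from outside, world axes, zero at the start; "ft_torque": the same for the moment, N m; "finger_gap": finger opening in mm; "grasp_force": force on a finger pad.
Only numpy, scipy, OpenCV 4.12 (cv2) and the standard library are available. Lean on these libraries where they do the work, as an engineer would, in place of code of your own. Each camera call takes 0.05 s, during which the arm holds its last target. There are 200 camera calls.

## Working session

There is one attempt and no reset: what is moved stays moved. The work goes in short steps, Python scripts to look and compute and a tool call to move; the robot and the scene stay as the last step left them, time stands still between calls to the robot, and variables do not carry over. Pictures are saved under pics/ and viewed, at most 10 in all, crops included, and the job is handed in when it is done.

Besides the shell and the picture viewer there is one more tool, called after "Emit:" as name(argument=value, ...) on one line, values as JSON. drive_tool: Moves the arm, as the interface text tells. Its arguments: {"type":"object","properties":{"plan":{"type":"array"},"squeeze":{"type":"number"}},"required":["plan"]}

```bash
mkdir -p pics
cat > h.py <<'E'
import numpy as np, cv2
from bench import r
from scipy.spatial.transform import Rotation as R
def to_world(f,u,v,d=None,z=None):
    Rm=cv2.Rodrigues(np.array(f["rvec"],float))[0]; t=np.array(f["tvec"],float).ravel()
    ray=np.array([(u-f["cx"])/f["fx"],(v-f["cy"])/f["fy"],1.])
    c=-Rm.T@t; w=Rm.T@ray
    if z is not None: d=(z-c[2])/w[2]
    return c+w*d
E
python3 - <<'E'
from h import *
for n in ["top","side"]:
    f=r.grab_frame(n); cv2.imwrite(f"pics/{n}1.png",f["img"][...,::-1])
    if n=="top":
        for t in ["lane_left","lane_mid","lane_right","rack"]:
            for o in r.landmark_of(n,t)[:2]: print(t,round(o["p"],2),np.round(o["xy"]),to_world(f,*o["xy"],z=0).round(1))
        for t in ["red_tin","green_tin","yellow_tin","new_green_tin"]:
            for o in r.trace(n,t)[:3]:
                m=o["region"]; v,u=np.nonzero(m)
                d=f["depth"][v,u]; P=np.array([to_world(f,a,b,c) for a,b,c in zip(u,v,d) if c>0])
                top=P[(P[:,2]>50)&(P[:,2]<66)]
                (cx,cy),rad=cv2.minEnclosingCircle(top[:,:2].astype(np.float32)) if len(top) else ((0,0),0)
                print(t,round(o["p"],2),np.round(o["extent"]),"mean",top.mean(0).round(1) if len(top) else None,"circ",round(cx,1),round(cy,1),round(rad,1))
        for t in ["honey_jar","pickle_jar","tape_roll","label_gun","tally_counter","box_cutter"]:
            for o in r.landmark_of(n,t)[:1]: print(t,round(o["p"],2),np.round(o["xy"]),to_world(f,*o["xy"],z=0).round(0))
s=r.get_state(); print(s["time"],s["ee_pos"],s["ee_rot"],s["finger_gap"])
E
```

```text
rack 0.67 [354. 176.] [718.2 -31.5   0. ]
red_tin 0.83 [374. 196. 412. 228.] mean [ 641.1 -101.1   57. ] circ 641.2 -100.9 32.7
green_tin 0.77 [336. 200. 370. 233.] mean [635.2 -22.9  57. ] circ 634.7 -23.1 32.3
yellow_tin 0.83 [297. 194. 330. 232.] mean [642.5  56.5  56.9] circ 642.3 56.6 32.3
new_green_tin 0.61 [345. 253. 379. 287.] mean [520.5 -39.1  56.9] circ 520.6 -39.0 31.5
honey_jar 0.64 [245. 238.] [595. 201.   0.]
pickle_jar 0.71 [441. 191.] [ 682. -211.    0.]
tape_roll 0.64 [452. 248.] [ 564. -231.    0.]
label_gun 0.68 [356. 216.] [635. -32.   0.]
tally_counter 0.86 [474. 286.] [ 483. -274.    0.]
box_cutter 0.56 [233. 180.] [718. 223.   0.]
0.8 [ 176.81911257 -599.448813    198.85330247] [ 3.10931843e+00  4.48956872e-01 -1.65208621e-05] 85.53438305692812
```

View pics/top1.png

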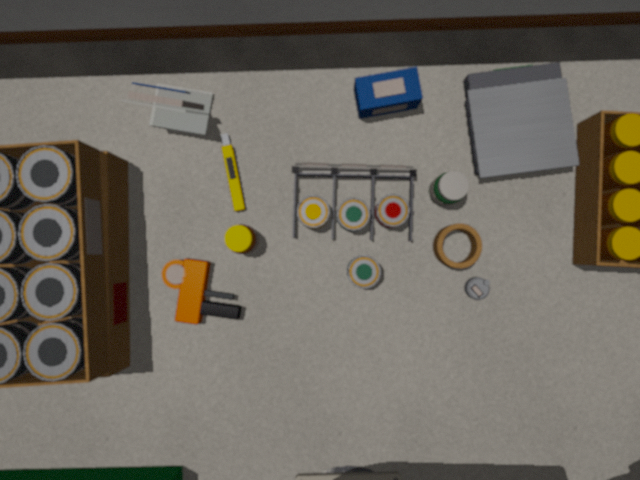

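The top view shows the rack with its lip at row ~172 and dividers at columns ~296, 335, 374 and 413. From left to right the lanes hold yellow (313,212), green (353,214) and red (393,210). The new green tin stands at (364,271). Next I'll fit the rack pose.

Run:
```python
from h import *
from scipy.optimize import minimize
f=r.grab_frame("top")
v,u=np.mgrid[150:250,280:430]; v=v.ravel();u=u.ravel(); d=f["depth"][v,u]
P=np.array([to_world(f,a,b,c) for a,b,c in zip(u,v,d)])
T=np.array([[641.2,-100.9],[634.7,-23.1],[642.3,56.6]])
k=(P[:,2]>12)&(P[:,2]<36)&(np.min(np.linalg.norm(P[:,None,:2]-T,axis=2),axis=1)>37)
Q=P[k]; print(len(Q))
def loc(p):
    c,s=np.cos(p[2]),np.sin(p[2]); D=Q[:,:2]-p[:2]
    return np.c_[c*D[:,0]+s*D[:,1],-s*D[:,0]+c*D[:,1]]
def box(L,x0,x1,y0,y1):
    return np.hypot(np.maximum(0,np.maximum(x0-L[:,0],L[:,0]-x1)),np.maximum(0,np.maximum(y0-L[:,1],L[:,1]-y1)))
def cost(p):
    L=loc(p); ds=[box(L,0,5,-122,122)]+[box(L,-130,0,y-1,y+1) for y in (-120,-40,40,120)]
    return np.minimum(np.min(ds,axis=0),12).sum()
best=min((minimize(cost,[x,-25,a],method="Nelder-Mead",options=dict(initial_simplex=[[x,-25,a],[x+10,-25,a],[x,-15,a],[x,-25,a+.05]])) for x in (705,715,725) for a in (-.08,-.03,0.03,.08)),key=lambda s:s.fun)
p=best.x; print(p,best.fun/len(Q))
L=loc(p)
for y in (-120,-40,40,120):
    m=(abs(L[:,1]-y)<10)&(L[:,0]<-10); print(y,m.sum(),np.median(L[m,1]),L[m,0].min())
m=(L[:,0]>-8); print("lip x range",np.percentile(L[m,0],[2,50,98]), Q[m,2].mean())
c,s=np.cos(p[2]),np.sin(p[2])
for t in list(T)+[[520.6,-39]]:
    D=np.array(t)-p[:2]; print("tin rack xy",c*D[0]+s*D[1],-s*D[0]+c*D[1])
s=r.get_state(); print(R.from_rotvec(s["ee_rot"]).as_matrix().round(3))
```

```text
1603
[ 7.32057637e+02 -2.82682841e+01 -5.95802439e-02] 3.6007052356401124
-120 215 -119.15790093476234 -144.46118308963923
-40 186 -39.62651411673256 -145.02023602748324
40 157 39.7577233690312 -145.40736505985578
120 179 119.07424788334457 -145.801896512207
lip x range [-7.23017202  2.86883786 11.16343606] 27.888853066176125
tin rack xy -86.37156575960476 -77.91295784152086
tin rack xy -97.49263333541855 -0.6380469326483587
tin rack xy -94.65185513819117 79.37307716415556
tin rack xy -210.4434113284005 -23.30391887219905
[[ 0.959  0.283  0.   ]
 [ 0.283 -0.959 -0.   ]
 [-0.     0.    -1.   ]]
```

Emit:
drive_tool(plan=[{"delta_pos": [46.4, -37.3, 0], "rotation": [0, 0, -1.224], "hand": 0.7}, {"delta_pos": [46.4, -37.3, 0], "rotation": [0, 0, -1.224], "hand": 0.7}, {"delta_pos": [46.4, -37.3, 0], "rotation": [0, 0, -1.224], "hand": 0.7}, {"delta_pos": [46.4, -37.3, 0], "rotation": [0, 0, -1.224], "hand": 0.7}, {"delta_pos": [46.4, -37.3, 0], "rotation": [0, 0, -1.224], "hand": 0.7}, {"delta_pos": [46.4, -37.3, 0], "rotation": [0, 0, -1.224], "hand": 0.7}, {"delta_pos": [46.4, -37.3, 0], "rotation": [0, 0, -1.224], "hand": 0.7}, {"delta_pos": [46.4, -37.3, 0], "rotation": [0, 0, -1.224], "hand": 0.7}, {"delta_pos": [46.4, -37.3, 0], "rotation": [0, 0, -1.224], "hand": 0.7}, {"delta_pos": [46.4, -37.3, 0], "rotation": [0, 0, -1.224], "hand": 0.7}, {"delta_pos": [46.4, -37.3, 0], "rotation": [0, 0, -1.224], "hand": 0.7}, {"delta_pos": [46.4, -37.3, 0], "rotation": [0, 0, -1.224], "hand": 0.7}, {"delta_pos": [46.4, -37.3, 0], "rotation": [0, 0, -1.224], "hand": 0.7}, {"delta_pos": [46.4, -37.3, 0], "rotation": [0, 0, -1.224], "hand": 0.7}, {"delta_pos": [46.4, -37.3, 0], "rotation": [0, 0, -1.224], "hand": 0.7}, {"delta_pos": [46.4, -37.3, 0], "rotation": [0, 0, -1.224], "hand": 0.7}, {"delta_pos": [46.4, -37.3, 0], "rotation": [0, 0, -1.224], "hand": 0.7}, {"delta_pos": [46.4, -37.3, 0], "rotation": [0, 0, -1.224], "hand": 0.7}, {"delta_pos": [46.4, -37.3, 7], "rotation": [0, 0, -1.224], "hand": 0.7}, {"delta_pos": [46.4, -37.3, 7], "rotation": [0, 0, -1.224], "hand": 0.7}])

```text
time: 2.52
ee_pos: [516.2, -112.1, 128.5]
ee_rot: [2.288, 2.15, 0.002]
contact_force: [-0.6, 0.8, -0.5]
finger_gap: 25.8
grasp_force: 0.0
```

```bash
cat >> h.py <<'E'
def wrist():
    s=r.get_state(); f=r.grab_frame("wrist")
    v,u=np.mgrid[0:480,0:640]; dx=(u-f["cx"])/f["fx"]; dy=(v-f["cy"])/f["fy"]; th=np.hypot(dx,dy)
    d=f["depth"]; k=np.tan(np.minimum(th,1.4))/np.maximum(th,1e-6)*d
    C=np.stack([k*dx,k*dy,d,np.ones_like(d)],-1)
    M=np.eye(4); M[:3,:3]=R.from_rotvec(s["ee_rot"]).as_matrix(); M[:3,3]=s["ee_pos"]
    W=(C@(M@np.array(f["mount"])).T)[...,:3]; W[(d<=0)|(th>1.3)]=np.nan
    return f,W
E
python3 - <<'E'
from h import *
from scipy.optimize import minimize
f,W=wrist(); cv2.imwrite("pics/w1.png",f["img"][...,::-1]); np.save("W.npy",W)
P=W.reshape(-1,3); P=P[np.isfinite(P).all(1)]
lid=P[(P[:,2]>53)&(P[:,2]<62)]
for n,t in dict(red=[641,-101],green=[635,-23],yel=[642,56.6],new=[520.6,-39]).items():
    q=lid[np.linalg.norm(lid[:,:2]-t,axis=1)<38]; 
    if len(q)>20: print(n,len(q),q.mean(0).round(1),cv2.minEnclosingCircle(q[:,:2].astype(np.float32)))
p=np.array([718.5,-27.5,-.0596]);c,s=np.cos(p[2]),np.sin(p[2])
D=P[:,:2]-p[:2]; L=np.c_[c*D[:,0]+s*D[:,1],-s*D[:,0]+c*D[:,1],P[:,2]]
for y in (-120,-40,40,120):
    m=(abs(L[:,1]-y)<9)&(abs(L[:,2]-25)<3)&(L[:,0]<-10)&(L[:,0]>-160)
    if m.sum()>10: q=L[m]; print(y,m.sum(),"slope/int",np.polyfit(q[:,0]+80,q[:,1],1).round(3),"xmin",np.percentile(q[:,0],[1,5]).round(1))
m=(abs(L[:,1])<125)&(abs(L[:,2]-30)<2)&(abs(L[:,0])<25); print("lip",m.sum(),np.percentile(L[m,0],[2,10,50,90]).round(1) if m.any() else 0)
E
```

```text
red 5313 [ 638.8 -101.5   55.5] ((639.80322265625, -101.6827392578125), 33.360992431640625)
green 5862 [633.4 -23.8  55.5] ((633.9465942382812, -23.844850540161133), 33.10218811035156)
yel 2670 [641.9  42.3  55.5] ((641.6925048828125, 53.62226486206055), 32.92832565307617)
new 7500 [519.8 -41.1  55.4] ((519.8678588867188, -41.05086135864258), 33.2562255859375)
-120 586 slope/int [ 5.00000e-03 -1.20569e+02] xmin [-131.9 -128. ]
-40 728 slope/int [ 2.0000e-03 -4.0788e+01] xmin [-132.2 -127.8]
40 738 slope/int [3.0000e-03 3.9498e+01] xmin [-132.4 -128.4]
lip 1382 [-4.  -3.4 -1.2 12. ]
```

View pics/w1.png

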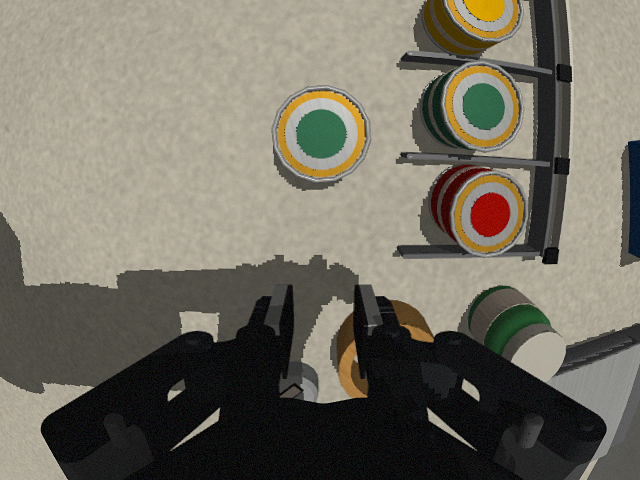

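The wrist view confirms the layout: new tin (321,134), green (483,106), red (490,213), yellow (488,8), with dividers at rows ~60, 157 and 250. The way down is clear, so I'll push the new tin 24 mm sideways onto the mid-lane centre line.

Emit:
drive_tool(plan=[{"delta_pos": [0, 0, 4], "rotation": [0, 0, 0], "hand": 0.7}, {"delta_pos": [0, 0, 8], "rotation": [0, 0, 0], "hand": 0.7}, {"delta_pos": [0, 0, 11], "rotation": [0, 0, 0], "hand": 0.7}, {"delta_pos": [0, 0, 11.4], "rotation": [0, 0, 0], "hand": 0.7}, {"delta_pos": [1.2, 0, 11.4], "rotation": [0, 0, 0], "hand": 0.7}, {"delta_pos": [2.2, 0, 11.4], "rotation": [0, 0, 0], "hand": 0.7}, {"delta_pos": [2.6, 0, 11.4], "rotation": [0, 0, 0], "hand": 0.7}, {"delta_pos": [2.9, 0, 11.4], "rotation": [0, 0, 0], "hand": 0.7}, {"delta_pos": [3.2, 0, 11.4], "rotation": [0, 0, 0], "hand": 0.7}, {"delta_pos": [3.5, 0, 11.4], "rotation": [0, 0, 0], "hand": 0.7}, {"delta_pos": [3.8, 0, 11.4], "rotation": [0, 0, 0], "hand": 0.7}, {"delta_pos": [4.1, 0, 11.4], "rotation": [0, 0, 0], "hand": 0.7}, {"delta_pos": [4.4, 0, 11.4], "rotation": [0, 0, 0], "hand": 0.7}, {"delta_pos": [4.7, 0, 11.4], "rotation": [0, 0, 0], "hand": 0.7}, {"delta_pos": [5.0, 0, 11.4], "rotation": [0, 0, 0], "hand": 0.7}, {"delta_pos": [5.2, 0, 11.4], "rotation": [0, 0, 0], "hand": 0.7}, {"delta_pos": [5.4, 0, 11.4], "rotation": [0, 0, 0], "hand": 0.7}, {"delta_pos": [5.4, 0, 11.4], "rotation": [0, 0, 0], "hand": 0.7}])

```text
time: 4.07
ee_pos: [519.7, -56.1, 14.8]
ee_rot: [-2.287, -2.154, -0.0]
contact_force: [1.1, -1.6, 2.7]
finger_gap: 25.5
grasp_force: 1.3
```

```bash
cat >> h.py <<'E'
def rk(x,y,o=(716,-28,-.057)):
    c,s=np.cos(o[2]),np.sin(o[2]); dx,dy=x-o[0],y-o[1]; return round(c*dx+s*dy,1),round(-s*dx+c*dy,1)
def tins():
    f=r.grab_frame("top"); v,u=np.mgrid[150:320,280:430]; v=v.ravel();u=u.ravel(); d=f["depth"][v,u]
    P=np.array([to_world(f,a,b,c) for a,b,c in zip(u,v,d)])
    for t in ["red_tin","yellow_tin","green_tin","new_green_tin"]:
        for o in r.trace("top",t)[:2]:
            v,u=np.nonzero(o["region"]); P=np.array([to_world(f,a,b,f["depth"][b,a]) for a,b in zip(u,v)]); q=P[(P[:,2]>53)&(P[:,2]<61)]
            if len(q)<20: print(t,"few",o["extent"]);continue
            (x,y),rad=cv2.minEnclosingCircle(q[:,:2].astype(np.float32)); print(t,round(o["p"],2),"world",round(x,1),round(y,1),"r",round(rad,1),"rack",rk(x,y))
    s=r.get_state(); print("t",s["time"],"tcp",s["ee_pos"].round(1),rk(*s["ee_pos"][:2]),"F",s["contact_force"].round(1))
    return f
E
python3 -c "
from h import *
tins()"
```

```text
yellow_tin 0.69 world 642.7 56.3 r 32.8 rack (np.float64(-77.9), np.float64(80.0))
green_tin few [219.7, 133.3, 247.0, 207.5]
green_tin 0.61 world 635.6 -23.1 r 32.7 rack (np.float64(-80.6), np.float64(0.3))
new_green_tin 0.46 world 526.1 0.9 r 27.8 rack (np.float64(-191.2), np.float64(18.1))
t 4.3167 tcp [519.4 -56.3  14.6] (np.float64(-194.6), np.float64(-39.5)) F [ 0.9 -0.6  0.3]
```

Emit:
drive_tool(plan=[{"delta_pos": [-1.5, 0, 0], "rotation": [0, 0, 0], "hand": 0.7}, {"delta_pos": [-4, 0, 0], "rotation": [0, 0, 0], "hand": 0.7}, {"delta_pos": [-4, 0, -4], "rotation": [0, 0, 0], "hand": 0.7}, {"delta_pos": [-4, 0, -8], "rotation": [0, 0, 0], "hand": 0.7}, {"delta_pos": [-2, -4, -11], "rotation": [0, 0, 1.57], "hand": 0.7}, {"delta_pos": [0, -8, -11], "rotation": [0, 0, 1.57], "hand": 0.7}, {"delta_pos": [4, -8, -11], "rotation": [0, 0, 1.57], "hand": 0.7}, {"delta_pos": [4, -8, -11], "rotation": [0, 0, 1.57], "hand": 0.7}, {"delta_pos": [4, -8, -11], "rotation": [0, 0, 1.57], "hand": 0.7}, {"delta_pos": [4, -8, -11], "rotation": [0, 0, 1.57], "hand": 0.7}, {"delta_pos": [4, -8, -11], "rotation": [0, 0, 1.57], "hand": 0.7}, {"delta_pos": [4, -8, -11], "rotation": [0, 0, 1.57], "hand": 0.7}, {"delta_pos": [4, -8, -11], "rotation": [0, 0, 1.57], "hand": 0.7}, {"delta_pos": [4, -8, -11], "rotation": [0, 0, 1.57], "hand": 0.7}, {"delta_pos": [4, -8, -11], "rotation": [0, 0, 1.57], "hand": 0.7}, {"delta_pos": [4, -8, -11], "rotation": [0, 0, 1.57], "hand": 0.7}, {"delta_pos": [4, -8, -11], "rotation": [0, 0, 1.57], "hand": 0.7}, {"delta_pos": [4, -8, -11], "rotation": [0, 0, 1.57], "hand": 0.7}, {"delta_pos": [4, -8, -11], "rotation": [0, 0, 1.57], "hand": 0.7}])

```text
time: 5.9
ee_pos: [441.6, -11.6, 124.6]
ee_rot: [-3.14, 0.089, 0.002]
contact_force: [-0.3, 1.0, -0.0]
finger_gap: 25.6
grasp_force: 0.0
```

```bash
cat >> h.py <<'E'
def wl(name=None):
    f,W=wrist()
    if name: cv2.imwrite(name,f["img"][...,::-1])
    P=W.reshape(-1,3); img=f["img"].reshape(-1,3); ok=np.isfinite(P).all(1); P=np.nan_to_num(P)
    m=(ok&(P[:,2]>52)&(P[:,2]<62)&(P[:,0]>440)&(P[:,0]<730)&(abs(P[:,1]+28)<160)).reshape(480,640).astype(np.uint8)
    n,lab,st,_=cv2.connectedComponentsWithStats(m)
    for i in range(1,n):
        if st[i,4]<400: continue
        q=P[(lab==i).ravel()]; (x,y),rad=cv2.minEnclosingCircle(q[:,:2].astype(np.float32))
        print("lid",st[i,4],"px",st[i,:4],"world",round(x,1),round(y,1),"r",round(rad,1),"rack",*rk(x,y))
    o=np.array([rk(*p[:2]) for p in P[::1][ok&(abs(P[:,2]-25)<6)]])
    for yy in (-120,-40,40,120):
        k=(abs(o[:,1]-yy)<9)&(o[:,0]<-10)&(o[:,0]>-160)
        if k.sum()>30: print("div",yy,k.sum(),np.polyfit(o[k,0]+130,o[k,1],1).round(3))
    s=r.get_state(); print("t",s["time"],"tcp",s["ee_pos"].round(1),*rk(*s["ee_pos"][:2]),"rot",R.from_rotvec(s["ee_rot"]).as_matrix()[:2,0].round(3),"F",s["contact_force"].round(1))
E
python3 -c "
from h import *
wl('pics/w2.png')"
```

```text
lid 7811 px [272  70 101  98] world 522.5 -15.0 r 33.1 rack -194.0 1.9
div -120 355 [ 1.00000e-03 -1.19285e+02]
div -40 252 [ 3.0000e-03 -3.9723e+01]
div 40 248 [-0.    39.722]
div 120 352 [-3.00000e-03  1.19336e+02]
t 5.95 tcp [441.7 -11.7 124.6] -274.8 0.7 rot [ 0.998 -0.056] F [0.1 0.8 0.5]
```

Emit:
drive_tool(plan=[{"delta_pos": [0, 0, 4], "rotation": [0, 0, 0], "hand": 0.7}, {"delta_pos": [0, 0, 8], "rotation": [0, 0, 0], "hand": 0.7}, {"delta_pos": [0, 0, 11], "rotation": [0, 0, 0], "hand": 0.7}, {"delta_pos": [0, 0, 11.2], "rotation": [0, 0, 0], "hand": 0.7}, {"delta_pos": [1.5, 0, 11.2], "rotation": [0, 0, 0], "hand": 0.7}, {"delta_pos": [2.8, 0, 11.2], "rotation": [0, 0, 0], "hand": 0.7}, {"delta_pos": [3.3, 0, 11.2], "rotation": [0, 0, 0], "hand": 0.7}, {"delta_pos": [3.6, 0, 11.2], "rotation": [0, 0, 0], "hand": 0.7}, {"delta_pos": [3.9, 0, 11.2], "rotation": [0, 0, 0], "hand": 0.7}, {"delta_pos": [4.2, 0, 11.2], "rotation": [0, 0, 0], "hand": 0.7}, {"delta_pos": [4.6, 0, 11.2], "rotation": [0, 0, 0], "hand": 0.7}, {"delta_pos": [5.0, 0, 11.2], "rotation": [0, 0, 0], "hand": 0.7}, {"delta_pos": [5.4, 0, 11.2], "rotation": [0, 0, 0], "hand": 0.7}, {"delta_pos": [5.8, 0, 11.2], "rotation": [0, 0, 0], "hand": 0.7}, {"delta_pos": [6.2, 0, 11.2], "rotation": [0, 0, 0], "hand": 0.7}, {"delta_pos": [6.6, 0, 11.2], "rotation": [0, 0, 0], "hand": 0.7}, {"delta_pos": [7.0, 0, 11.2], "rotation": [0, 0, 0], "hand": 0.7}, {"delta_pos": [7.4, 0, 11.2], "rotation": [0, 0, 0], "hand": 0.7}, {"delta_pos": [7.7, 0, 11.2], "rotation": [0, 0, 0], "hand": 0.7}, {"delta_pos": [8.0, 0, 11.2], "rotation": [0, 0, 0], "hand": 0.7}])

```text
time: 7.62
ee_pos: [522.4, -16.6, 12.8]
ee_rot: [3.14, -0.093, 0.0]
contact_force: [-3.0, -0.1, 2.9]
finger_gap: 25.8
grasp_force: 2.0
```

```bash
python3 -c "
from h import *
wl('pics/w3.png')"
```

```text
lid 13268 px [ 57   0 141 117] world 641.8 55.5 r 33.5 rack -78.9 79.1
lid 16510 px [233   0 185 110] world 633.6 -23.9 r 33.0 rack -82.5 -0.6
lid 10886 px [447   0 142  97] world 638.8 -102.3 r 33.4 rack -72.8 -78.6
lid 24965 px [235 125 177 219] world 553.0 -17.4 r 43.4 rack -163.4 1.3
div -120 833 [-4.00000e-03 -1.18987e+02]
div -40 1652 [ -0.099 -38.083]
div 40 1758 [ 0.075 38.632]
div 120 608 [1.00000e-02 1.18947e+02]
t 7.6667 tcp [523.2 -16.6  12.9] -193.2 0.4 rot [ 0.998 -0.059] F [-1.6  0.4  0.7]
```

Emit:
drive_tool(plan=[{"delta_pos": [0.3, 0, 0], "rotation": [0, 0, 0], "hand": 0.7}, {"delta_pos": [0.7, 0, 0], "rotation": [0, 0, 0], "hand": 0.7}, {"delta_pos": [1.1, 0, 0], "rotation": [0, 0, 0], "hand": 0.7}, {"delta_pos": [1.5, 0, 0], "rotation": [0, 0, 0], "hand": 0.7}, {"delta_pos": [1.9, 0, 0], "rotation": [0, 0, 0], "hand": 0.7}, {"delta_pos": [2.3, 0, 0], "rotation": [0, 0, 0], "hand": 0.7}, {"delta_pos": [2.7, 0, 0], "rotation": [0, 0, 0], "hand": 0.7}, {"delta_pos": [3.1, 0, 0], "rotation": [0, 0, 0], "hand": 0.7}, {"delta_pos": [3.5, 0, 0], "rotation": [0, 0, 0], "hand": 0.7}, {"delta_pos": [3.8, 0, 0], "rotation": [0, 0, 0], "hand": 0.7}, {"delta_pos": [4.1, 0, 0], "rotation": [0, 0, 0], "hand": 0.7}, {"delta_pos": [4.3, 0, 0], "rotation": [0, 0, 0], "hand": 0.7}, {"delta_pos": [4.5, 0, 0], "rotation": [0, 0, 0], "hand": 0.7}])

```text
time: 8.75
ee_pos: [566.1, -19.1, 12.7]
ee_rot: [-3.14, 0.093, 0.003]
contact_force: [-6.7, 1.7, 5.8]
finger_gap: 25.7
grasp_force: 3.6
```

Emit:
drive_tool(plan=[{"delta_pos": [0.15, 0, 0], "rotation": [0, 0, 0], "hand": 0.7}, {"delta_pos": [0.3, 0, 0], "rotation": [0, 0, 0], "hand": 0.7}])

```text
time: 8.92
ee_pos: [569.0, -19.3, 12.6]
ee_rot: [-3.14, 0.093, 0.004]
contact_force: [-6.5, 0.1, 5.3]
finger_gap: 25.6
grasp_force: 3.5
```

Emit:
drive_tool(plan=[{"delta_pos": [0.15, 0, 0], "rotation": [0, 0, 0], "hand": 0.7}, {"delta_pos": [0.3, 0, 0], "rotation": [0, 0, 0], "hand": 0.7}])

```text
time: 9.08
ee_pos: [571.9, -19.5, 12.7]
ee_rot: [-3.14, 0.093, 0.004]
contact_force: [-7.0, -0.1, 5.4]
finger_gap: 25.6
grasp_force: 3.5
```

Emit:
drive_tool(plan=[{"delta_pos": [0.1, 0, 0], "rotation": [0, 0, 0], "hand": 0.7}, {"delta_pos": [0.2, 0, 0], "rotation": [0, 0, 0], "hand": 0.7}])

```text
time: 9.25
ee_pos: [574.0, -19.6, 12.7]
ee_rot: [-3.14, 0.093, 0.003]
contact_force: [-7.6, 0.9, 5.6]
finger_gap: 25.7
grasp_force: 3.5
```

Emit:
drive_tool(plan=[{"delta_pos": [0.1, 0, 0], "rotation": [0, 0, 0], "hand": 0.7}, {"delta_pos": [0.2, 0, 0], "rotation": [0, 0, 0], "hand": 0.7}])

```text
time: 9.42
ee_pos: [575.2, -19.7, 12.6]
ee_rot: [-3.14, 0.093, 0.006]
contact_force: [-10.6, 0.2, 8.8]
finger_gap: 25.5
grasp_force: 5.3
```

```bash
python3 -c "
from h import *
wl('pics/w4.png')"
```

```text
lid 19051 px [233   0 186 125] world 681.9 -26.5 r 32.9 rack -34.1 -0.4
lid 17930 px [447  65 142 165] world 640.0 -101.9 r 33.2 rack -71.7 -78.1
lid 17691 px [ 57  83 142 165] world 641.1 55.8 r 33.3 rack -79.5 79.4
lid 25020 px [235 126 178 218] world 605.7 -22.3 r 43.4 rack -110.4 -0.6
div -120 1055 [ 1.00000e-03 -1.19214e+02]
div -40 2480 [-3.0000e-03 -4.0855e+01]
div 40 2517 [-1.0000e-02  4.1474e+01]
div 120 1022 [-1.00000e-03  1.19175e+02]
t 9.4667 tcp [575.1 -19.7  12.6] -141.1 0.3 rot [ 0.998 -0.059] F [-9.1  0.6  6.4]
```

View pics/w4.png

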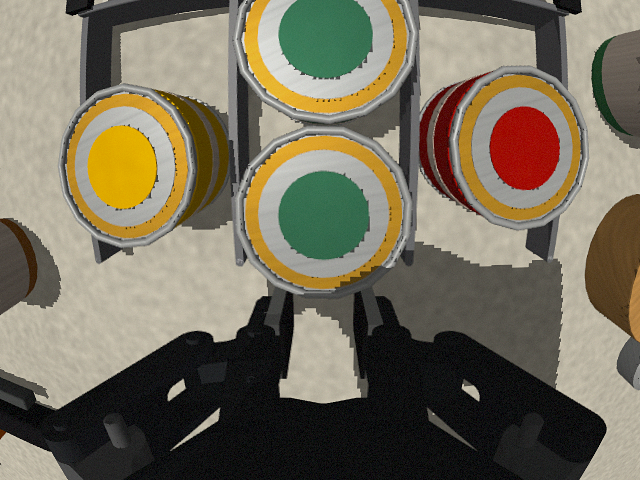

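The two green tins are in line and touching: front at (326,40), new at (324,213). The force is starting to rise at the lip, so I'll press a little more to confirm.

Emit:
drive_tool(plan=[{"delta_pos": [0.1, 0, 0], "rotation": [0, 0, 0], "hand": 0.7}, {"delta_pos": [0.2, 0, 0], "rotation": [0, 0, 0], "hand": 0.7}, {"delta_pos": [0.2, 0, 0], "rotation": [0, 0, 0], "hand": 0.7}])

```text
time: 9.72
ee_pos: [575.2, -19.7, 12.4]
ee_rot: [-3.14, 0.093, 0.012]
contact_force: [-13.3, 0.8, 11.3]
finger_gap: 25.4
grasp_force: 7.2
```

Emit:
drive_tool(plan=[{"delta_pos": [-0.5, 0, 0], "rotation": [0, 0, 0], "hand": 0.7}, {"delta_pos": [-1.5, 0, 0], "rotation": [0, 0, 0], "hand": 0.7}, {"delta_pos": [-4, 0, 0], "rotation": [0, 0, 0], "hand": 0.7}, {"delta_pos": [-4, 0, -3.5], "rotation": [0, 0, 0], "hand": 0.7}, {"delta_pos": [-4, 0, -7], "rotation": [0, 0, 0], "hand": 0.7}, {"delta_pos": [-4, -4, -7], "rotation": [0, 0, 0], "hand": 0.7}, {"delta_pos": [-4, -7.9, -7], "rotation": [0, 0, 0], "hand": 0.7}, {"delta_pos": [-2.5, -7.9, -7], "rotation": [0, 0, 0], "hand": 0.7}, {"delta_pos": [-2.5, -7.9, -7], "rotation": [0, 0, 0], "hand": 0.7}, {"delta_pos": [-2.5, -7.9, -3.5], "rotation": [0, 0, 0], "hand": 0.7}, {"delta_pos": [-2.5, -7.9, 0], "rotation": [0, 0, 0], "hand": 0.7}, {"delta_pos": [-2.5, -7.9, 0], "rotation": [0, 0, 0], "hand": 0.7}])

```text
time: 10.72
ee_pos: [553.8, 59.3, 7.4]
ee_rot: [3.139, -0.094, -0.014]
contact_force: [-0.6, 0.0, -1.0]
finger_gap: 25.9
grasp_force: 0.0
```

```bash
python3 -c "
from h import *
wl('pics/w5.png')"
```

```text
lid 27900 px [221   0 195 181] world 641.7 56.1 r 33.3 rack -78.9 79.7
lid 7196 px [457   0 138  70] world 676.3 -27.5 r 32.7 rack -39.7 -1.8
lid 2400 px [612  46  28 126] world 640.4 -87.5 r 29.1 rack -72.1 -63.7
lid 19048 px [450  67 145 171] world 616.6 -21.9 r 33.3 rack -99.6 0.4
lid 522 px [251 293  41  58] world 555.8 76.0 r 12.0 rack -165.8 94.7
lid 529 px [355 293  41  59] world 553.7 42.7 r 11.9 rack -166.1 61.4
div -40 555 [  0.343 -66.9  ]
div 40 2412 [-5.0000e-03  3.8914e+01]
div 120 2043 [3.00000e-03 1.19565e+02]
t 10.7667 tcp [555.2  59.4   9.9] -165.5 78.1 rot [ 0.998 -0.06 ] F [-0.7 -0.  -0.6]
```

Emit:
drive_tool(plan=[{"delta_pos": [1.5, -0.15, -0.3], "rotation": [0, 0, 0], "hand": 0.7}, {"delta_pos": [3, -0.15, -0.3], "rotation": [0, 0, 0], "hand": 0.7}, {"delta_pos": [3.8, -0.15, -0.3], "rotation": [0, 0, 0], "hand": 0.7}, {"delta_pos": [4.1, -0.15, -0.3], "rotation": [0, 0, 0], "hand": 0.7}, {"delta_pos": [4.4, -0.15, -0.3], "rotation": [0, 0, 0], "hand": 0.7}, {"delta_pos": [4.7, -0.15, -0.3], "rotation": [0, 0, 0], "hand": 0.7}, {"delta_pos": [5.1, -0.15, -0.3], "rotation": [0, 0, 0], "hand": 0.7}, {"delta_pos": [5.5, -0.15, -0.3], "rotation": [0, 0, 0], "hand": 0.7}, {"delta_pos": [5.9, -0.15, -0.3], "rotation": [0, 0, 0], "hand": 0.7}, {"delta_pos": [6.3, -0.15, -0.3], "rotation": [0, 0, 0], "hand": 0.7}, {"delta_pos": [6.7, -0.15, -0.3], "rotation": [0, 0, 0], "hand": 0.7}, {"delta_pos": [7.1, -0.15, -0.3], "rotation": [0, 0, 0], "hand": 0.7}, {"delta_pos": [7.5, -0.15, -0.3], "rotation": [0, 0, 0], "hand": 0.7}, {"delta_pos": [7.9, -0.15, -0.3], "rotation": [0, 0, 0], "hand": 0.7}, {"delta_pos": [8.2, -0.15, -0.3], "rotation": [0, 0, 0], "hand": 0.7}, {"delta_pos": [8.4, -0.15, -0.3], "rotation": [0, 0, 0], "hand": 0.7}, {"delta_pos": [8.6, -0.15, -0.3], "rotation": [0, 0, 0], "hand": 0.7}])

```text
time: 12.18
ee_pos: [644.7, 56.8, 15.7]
ee_rot: [-3.14, 0.093, 0.0]
contact_force: [-4.7, 0.6, 5.1]
finger_gap: 25.9
grasp_force: 2.7
```

Emit:
drive_tool(plan=[{"delta_pos": [0.1, 0, 0], "rotation": [0, 0, 0], "hand": 0.7}, {"delta_pos": [0.2, 0, 0], "rotation": [0, 0, 0], "hand": 0.7}, {"delta_pos": [0.3, 0, 0], "rotation": [0, 0, 0], "hand": 0.7}])

```text
time: 12.43
ee_pos: [645.9, 56.7, 15.6]
ee_rot: [3.14, -0.093, -0.006]
contact_force: [-11.5, 0.5, 10.8]
finger_gap: 25.7
grasp_force: 6.1
```

Emit:
drive_tool(plan=[{"delta_pos": [0.1, 0, 0], "rotation": [0, 0, 0], "hand": 0.7}, {"delta_pos": [0.2, 0, 0], "rotation": [0, 0, 0], "hand": 0.7}])

```text
time: 12.6
ee_pos: [646.0, 56.7, 15.6]
ee_rot: [3.14, -0.093, -0.011]
contact_force: [-17.3, 1.5, 15.4]
finger_gap: 25.3
grasp_force: 8.9
```

Emit:
drive_tool(plan=[{"delta_pos": [-0.5, 0, 0], "rotation": [0, 0, 0], "hand": 0.7}, {"delta_pos": [-1.5, 0, 0], "rotation": [0, 0, 0], "hand": 0.7}, {"delta_pos": [-5, 0, 0], "rotation": [0, 0, 0], "hand": 0.7}, {"delta_pos": [-9, 0, 0], "rotation": [0, 0, 0], "hand": 0.7}, {"delta_pos": [-9.4, 0, -3.5], "rotation": [0, 0, 0], "hand": 0.7}, {"delta_pos": [-9.4, 0, -7], "rotation": [0, 0, 0], "hand": 0.7}, {"delta_pos": [-9.4, 4, -7], "rotation": [0, 0, 0], "hand": 0.7}, {"delta_pos": [-9.4, 8, -7], "rotation": [0, 0, 0], "hand": 0.7}, {"delta_pos": [-9.4, 12, -7], "rotation": [0, 0, 0], "hand": 0.7}, {"delta_pos": [-9.4, 15.9, -7], "rotation": [0, 0, 0], "hand": 0.7}, {"delta_pos": [-9.4, 15.9, -7], "rotation": [0, 0, 0], "hand": 0.7}, {"delta_pos": [-9.4, 15.9, -7], "rotation": [0, 0, 0], "hand": 0.7}, {"delta_pos": [-9.4, 15.9, -3.5], "rotation": [0, 0, 0], "hand": 0.7}, {"delta_pos": [-9.4, 15.9, 0], "rotation": [0, 0, 0], "hand": 0.7}, {"delta_pos": [-9.4, 15.9, 0], "rotation": [0, 0, 0], "hand": 0.7}])

```text
time: 13.85
ee_pos: [542.1, -94.8, 10.6]
ee_rot: [-3.139, 0.091, 0.013]
contact_force: [-1.3, 0.2, 0.5]
finger_gap: 25.6
grasp_force: 0.0
```

```bash
python3 -c "
from h import *
wl('pics/w6.png')"
```

```text
lid 2630 px [ 0  0 42 91] world 678.6 41.9 r 24.4 rack -41.3 67.6
lid 6403 px [ 61   0 137  63] world 675.3 -25.2 r 32.0 rack -40.8 0.5
lid 23651 px [233   0 190 151] world 639.9 -102.2 r 33.0 rack -71.8 -78.4
lid 18596 px [ 58  61 143 169] world 616.4 -21.8 r 33.6 rack -99.8 0.5
lid 492 px [253 289  39  62] world 543.8 -78.2 r 12.0 rack -169.1 -59.9
lid 490 px [355 290  39  61] world 541.9 -111.4 r 12.1 rack -169.0 -93.2
div -120 2144 [-2.00000e-03 -1.19597e+02]
div -40 2128 [ 2.6000e-02 -3.9694e+01]
div 40 267 [ 0.301 17.948]
div 120 82 [-6.20000e-02  1.18151e+02]
t 13.9 tcp [543.4 -95.   13.1] -168.5 -76.7 rot [ 0.998 -0.058] F [-0.2 -0.3 -0.3]
```

Emit:
drive_tool(plan=[{"delta_pos": [1.5, 0.2, 0], "rotation": [0, 0, 0], "hand": 0.7}, {"delta_pos": [3.2, 0.2, 0], "rotation": [0, 0, 0], "hand": 0.7}, {"delta_pos": [4.4, 0.2, 0], "rotation": [0, 0, 0], "hand": 0.7}, {"delta_pos": [4.8, 0.2, 0], "rotation": [0, 0, 0], "hand": 0.7}, {"delta_pos": [5.1, 0.2, 0], "rotation": [0, 0, 0], "hand": 0.7}, {"delta_pos": [5.4, 0.2, 0], "rotation": [0, 0, 0], "hand": 0.7}, {"delta_pos": [5.7, 0.2, 0], "rotation": [0, 0, 0], "hand": 0.7}, {"delta_pos": [6.1, 0.2, 0], "rotation": [0, 0, 0], "hand": 0.7}, {"delta_pos": [6.5, 0.2, 0], "rotation": [0, 0, 0], "hand": 0.7}, {"delta_pos": [6.9, 0.2, 0], "rotation": [0, 0, 0], "hand": 0.7}, {"delta_pos": [7.3, 0.2, 0], "rotation": [0, 0, 0], "hand": 0.7}, {"delta_pos": [7.7, 0.2, 0], "rotation": [0, 0, 0], "hand": 0.7}, {"delta_pos": [8.1, 0.2, 0], "rotation": [0, 0, 0], "hand": 0.7}, {"delta_pos": [8.4, 0.2, 0], "rotation": [0, 0, 0], "hand": 0.7}, {"delta_pos": [8.7, 0.2, 0], "rotation": [0, 0, 0], "hand": 0.7}, {"delta_pos": [8.9, 0.2, 0], "rotation": [0, 0, 0], "hand": 0.7}])

```text
time: 15.23
ee_pos: [635.4, -103.9, 15.7]
ee_rot: [3.14, -0.093, 0.0]
contact_force: [-3.4, 0.4, 2.7]
finger_gap: 25.7
grasp_force: 1.8
```

Emit:
drive_tool(plan=[{"delta_pos": [0.1, 0, 0], "rotation": [0, 0, 0], "hand": 0.7}, {"delta_pos": [0.2, 0, 0], "rotation": [0, 0, 0], "hand": 0.7}, {"delta_pos": [0.3, 0, 0], "rotation": [0, 0, 0], "hand": 0.7}])

```text
time: 15.48
ee_pos: [636.7, -103.9, 15.6]
ee_rot: [-3.14, 0.093, 0.005]
contact_force: [-8.9, 0.2, 7.8]
finger_gap: 25.3
grasp_force: 4.8
```

Emit:
drive_tool(plan=[{"delta_pos": [0.1, 0, 0], "rotation": [0, 0, 0], "hand": 0.7}, {"delta_pos": [0.2, 0, 0], "rotation": [0, 0, 0], "hand": 0.7}])

```text
time: 15.65
ee_pos: [636.8, -103.9, 15.5]
ee_rot: [-3.14, 0.093, 0.01]
contact_force: [-14.9, 0.1, 11.7]
finger_gap: 25.5
grasp_force: 7.7
```

Red is at the lip. I'll retreat, rise and check.

Emit:
drive_tool(plan=[{"delta_pos": [-0.5, 0, 0], "rotation": [0, 0, 0], "hand": 0.7}, {"delta_pos": [-1.5, 0, 0], "rotation": [0, 0, 0], "hand": 0.7}, {"delta_pos": [-5, 0, 0], "rotation": [0, 0, 0], "hand": 0.7}, {"delta_pos": [-9, 0, 0], "rotation": [0, 0, 0], "hand": 0.7}, {"delta_pos": [-10, 0, -3.5], "rotation": [0, 0, 0], "hand": 0.7}, {"delta_pos": [-10, 0, -7], "rotation": [0, 0, 0], "hand": 0.7}, {"delta_pos": [-12, -3, -11], "rotation": [0, 0, 0], "hand": 0.7}, {"delta_pos": [-15, -6, -13], "rotation": [0, 0, 0], "hand": 0.7}, {"delta_pos": [-18, -8, -13], "rotation": [0, 0, 0], "hand": 0.7}, {"delta_pos": [-18, -8, -13], "rotation": [0, 0, 0], "hand": 0.7}, {"delta_pos": [-18, -8, -13], "rotation": [0, 0, 0], "hand": 0.7}])

```text
time: 16.57
ee_pos: [463.3, -12.3, 146.5]
ee_rot: [-3.14, 0.09, -0.002]
contact_force: [0.1, -0.5, -0.2]
finger_gap: 25.7
grasp_force: 0.0
```

```bash
python3 -c "
from h import *
f=tins(); cv2.imwrite('pics/top9.png',cv2.resize(f['img'][130:320,210:500],None,fx=2.7,fy=2.7)[...,::-1])
wl()"
```

```text
red_tin 0.81 world 679.0 -105.8 r 32.8 rack (np.float64(-32.5), np.float64(-79.8))
yellow_tin 0.9 world 687.7 54.8 r 32.7 rack (np.float64(-33.0), np.float64(81.0))
green_tin 0.59 world 683.3 -26.1 r 32.8 rack (np.float64(-32.8), np.float64(0.0))
t 16.8167 tcp [466.1 -14.4 145.4] (np.float64(-250.3), np.float64(-0.6)) F [ 0.6 -0.  -0.1]
lid 5387 px [275   0  93  70] world 616.1 -22.1 r 33.1 rack -100.1 0.2
div -120 546 [   0.    -119.323]
div -40 437 [ 1.0000e-03 -3.9765e+01]
div 40 440 [1.0000e-03 3.9665e+01]
div 120 542 [ -0.    119.357]
t 16.8667 tcp [465.9 -14.3 145.3] -250.5 -0.6 rot [ 0.998 -0.06 ] F [-0.3  0.2 -0.2]
```

View pics/top9.png

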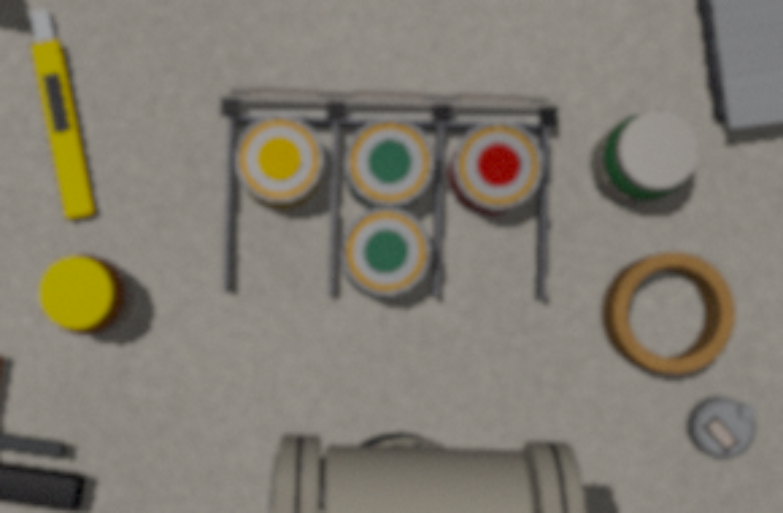

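The tins stand yellow (280,159), green (389,161) and red (498,165) against the lip, with the new green (386,250) touching the green one ahead. The jars, tape, counter and cutter look undisturbed and the arm is clear.

```bash
python3 -c "
from h import *
print(r.close_job())"
```

```text
the job is handed in; nothing more can be done
None
```

The job is handed in: the front tins in all three lanes stand against the lip, and the added green tin is in the mid lane behind the other green one. Its contact was confirmed by push force; the cameras read the spacing as about 66–67 mm.

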